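Top up the speaker-magnet tube to its line

TASK

Top up the magnet tube that hangs in the white deck: slide loose magnets over its mouth one at a time and press the braked platform in the tube all the way down to its stop, adding magnets until the top one lies flat, level with the dark line marked round the tube. Leave the magnets that are not needed lying on the deck, clear of the mouth, and do not disturb the other things on the deck and bench.

Things in the scene. Friction and masses are not known exactly. Their poses are not given: they have to be found in the camera images.
- magazine: the fixed magnet magazine: a flat white deck 80 mm above the bench on dark cabinets, a clear tube hanging in it. Origin on the tube's axis at bench level, z up; in this frame the deck reaches from x = -175 to +55 mm and y = -250 to +250 mm, with no rim. The tube's bore is 90 mm, straight down from a round mouth in the deck; a magnet not fully over it may hang by one edge on its rim
- mouth (a point): centre of the tube's round 90 mm mouth, level with the deck's top. In the tube a flat round platform (82 mm) carries the magnets; at the start its top is 2 to 7 mm below the deck, so a magnet slid over the mouth stays on it and stands proud. A brake holds the platform: it does not sink by the magnets' weight but gives way under a push of about 12 N less their weight, and stays where it is left
- mark (a point): centre of the marked line, a thin dark band round the tube 14 mm below the deck's top, on the tube's axis. With the platform down on its hard bottom stop, one, two or three 12 mm magnets bring the top face level with the line; how many depends on the platform fitted, which differs from start to start and is found by pressing it down and feeling the depth
- platform_a (a joint): travel of platform a below its raised place, where its top is 2 mm below the deck (m, grows downward). Platforms a, b and c look alike; one is fitted in the tube, the other two are put away inside the cabinets and never move. Platform a starts at 0 to 5 mm and meets its hard stop at 24 mm, so it takes 1 magnet
- platform_b (a joint): travel of platform b below its raised place, where its top is 2 mm below the deck (m, grows downward). Platforms a, b and c look alike; one is fitted in the tube, the other two are put away inside the cabinets and never move. Platform b starts at 0 to 5 mm and meets its hard stop at 36 mm, so it takes 2 magnets
- platform_c (a joint): travel of platform c below its raised place, where its top is 2 mm below the deck (m, grows downward). Platforms a, b and c look alike; one is fitted in the tube, the other two are put away inside the cabinets and never move. Platform c starts at 0 to 5 mm and meets its hard stop at 48 mm, so it takes 3 magnets
- mag0_center (a point): a loose magnet: plain dark ferrite disc, no hole, 84 mm diameter, 12 mm thick, 210 to 290 g, flat on the deck at the start; too wide for most grippers, so slide it. This point is its centre, half-way up (6 mm above what it lies on); z is its axis. All four magnets are alike
- mag1_center (a point): a loose magnet: plain dark ferrite disc, no hole, 84 mm diameter, 12 mm thick, 210 to 290 g, flat on the deck at the start; too wide for most grippers, so slide it. This point is its centre, half-way up (6 mm above what it lies on); z is its axis. All four magnets are alike
- mag2_center (a point): a loose magnet: plain dark ferrite disc, no hole, 84 mm diameter, 12 mm thick, 210 to 290 g, flat on the deck at the start; too wide for most grippers, so slide it. This point is its centre, half-way up (6 mm above what it lies on); z is its axis. All four magnets are alike
- mag3_center (a point): a loose magnet: plain dark ferrite disc, no hole, 84 mm diameter, 12 mm thick, 210 to 290 g, flat on the deck at the start; too wide for most grippers, so slide it. This point is its centre, half-way up (6 mm above what it lies on); z is its axis. All four magnets are alike
- jar: small closed jar, 44 mm diameter, 55 mm high, standing on a corner of the deck; bystander; origin at its underside
- collar: steel collar, 56 mm outside diameter with a 32 mm hole, 12 mm high, on another corner of the deck; bystander; origin at its underside
- driver: black loudspeaker driver, 166 mm diameter, 72 mm high, on the bench; bystander; origin at its underside
- carton: cardboard carton 160 x 120 x 90 mm on the bench; bystander; origin at its underside
- tape: roll of tape lying flat, 110 mm diameter, 48 mm high, on the bench; bystander; origin at its underside
- screwdriver: screwdriver lying on the bench; bystander
- spray: can, 52 mm diameter, 140 mm high, standing on the bench; bystander; origin at its underside
There are look-alikes about, which are no part of the job. What is shaped like the part that bears mag1_center but green is not meant.

How it is judged (in metres and radians):
At the end, for the whole second after the job is handed in: The fitted platform is on its stop (within 2.5 mm); the uppermost magnet in the tube has its top within 3.5 mm of the line and lies flat (0.06 rad), on the axis (6 mm); each spare magnet lies flat on the deck, its centre at least 85 mm from the mouth's; all at rest (((z of mag0_center in the frame of mark between -0.0095 and -0.0025 m and horizontal distance between mag0_center and mark below 0.006 m and angle between mag0_center's own z axis and vertical below 0.06 rad) or (z of mag1_center in the frame of mark between -0.0095 and -0.0025 m and horizontal distance between mag1_center and mark below 0.006 m and angle between mag1_center's own z axis and vertical below 0.06 rad) or (z of mag2_center in the frame of mark between -0.0095 and -0.0025 m and horizontal distance between mag2_center and mark below 0.006 m and angle between mag2_center's own z axis and vertical below 0.06 rad) or (z of mag3_center in the frame of mark between -0.0095 and -0.0025 m and horizontal distance between mag3_center and mark below 0.006 m and angle between mag3_center's own z axis and vertical below 0.06 rad)) and (value of joint platform_a above 0.0215 m or value of joint platform_b above 0.0335 m or value of joint platform_c above 0.0455 m) and ((horizontal distance between mag0_center and mark below 0.006 m and z of mag0_center in the frame of mark below -0.0025 m) or (horizontal distance between mag0_center and mouth above 0.085 m and z of mag0_center in the frame of mouth between 0.003 and 0.009 m)) and ((horizontal distance between mag1_center and mark below 0.006 m and z of mag1_center in the frame of mark below -0.0025 m) or (horizontal distance between mag1_center and mouth above 0.085 m and z of mag1_center in the frame of mouth between 0.003 and 0.009 m)) and ((horizontal distance between mag2_center and mark below 0.006 m and z of mag2_center in the frame of mark below -0.0025 m) or (horizontal distance between mag2_center and mouth above 0.085 m and z of mag2_center in the frame of mouth between 0.003 and 0.009 m)) and ((horizontal distance between mag3_center and mark below 0.006 m and z of mag3_center in the frame of mark below -0.0025 m) or (horizontal distance between mag3_center and mouth above 0.085 m and z of mag3_center in the frame of mouth between 0.003 and 0.009 m)) and linear speed of each of mag0, mag1, mag2, mag3 below 0.01 m/s); the robot touches nothing.
It fails at once if the jar or the collar on the deck is moved more than 30 mm (distance of any of jar, collar from where it was at the start of the episode above 0.03 m).
It fails at once if a bystander on the bench is moved more than 30 mm (distance of any of driver, carton, tape, screwdriver, spray from where it was at the start of the episode above 0.03 m).
It also fails if it takes over 70 s, if anything falls off the work surface, if the arm or the gripper's body presses on something with over 40 N, if the wrist force passes 120 N, or if a joint passes its speed limit or range.

ROBOT

A 7-joint arm with a two-finger parallel gripper is mounted at the origin on the work surface. World frame = base frame: x ahead of the robot, y to its left, z up, the work surface at z = 0. Lengths are in mm, angles in rad, forces in N, time in s.
With the tool pointing down it reaches from about 350 to 900 mm from the base axis. Payload 19.9 kg.
Tool frame: the origin (TCP) lies at the very end of the fingers, on their centre line; the grasp point (between the pads) lies 19 mm behind it; z points along the fingers, x is the direction in which the jaws open and shut, and the axes are right-handed (so a half turn about z gives the same grasp; the last joint's range is limited). The gripper opens to 94 mm and grips with 3 to 60 N. Pads are 16 mm wide; open, the fingers measure 119 mm over their backs; the gripper's body (75 mm by 177 mm) begins 78 mm behind the grasp point.
Start: joints at [1.232, 0.417, -0.01, 1.614, 0.005, 1.111, -0.053], TCP at [182.782, -597.653, 205.425] pointing down, gripper open.
Joint ranges: [-2.81, 2.81], [-0.39, 2.02], [-1.27, 1.25], [0.06, 2.57], [-1.19, 4.33], [0.19, 2], [-2.82, 2.82]. Speed limits (rad/s): [1.89, 1.89, 2.39, 2.39, 3.01, 3.01, 3.01].

INTERFACE

Orientations are given as a 3x3 rotation matrix whose columns are the frame's x, y, z axes.
In Python, from bench import arm, viewer, job gives the robot as it stands.
- The arm moves only by the tool drive_tool, never from a script. Its argument "motion" is a list of rows, each a list of 7 numbers: the shift along the tool's x, y, z in mm, then the turn, a rotation vector about the tool's x, y, z in degrees, then the opening in per cent of the stroke, from 0 (shut) to 100 (fully open). A call has 1 to 20 rows; each row shifts and turns the commanded pose from where the row before left it, along the tool's axes as they then stand; what a row does not reach is not made up. A row lasts 1/10 s, in which the tool goes at most 50 mm and 8.59 degrees, less where a joint would pass 70% of its speed; a pose out of reach is approached as far as the arm can. A call with a gripper value outside its range is refused whole. The fingers move at their own pace and stop on an object; "force" is the grip in N (left out, the last holds). Time passes only in rows, so rows that do not move let the fingers close. It gives the time, the measured TCP pose, the force and the opening at its end, in the units of the state.
- arm.sense(): the state, without advancing time (a new reading comes with each control period).
- viewer.snapshot(name): name is "scene" or "top" or "wrist"; returns the picture (400x640x3 uint8, red, green, blue); there is no depth.
- viewer.calibration(name): a dict with "K" (3x3 intrinsics, pixels), "world_from_camera" (4x4, takes a point from camera to world coordinates). Camera axes: x right, y down, z forward; pixel columns grow to the right and rows downward; lengths in mm; the calibration is good to about 2 mm. A picture is of the moment at which its call begins: read the wrist's pose just before it. calibration takes no time and is no camera call; for the wrist camera it gives the pose at the moment of the call.
- job.close_job(): hands the job in, once; it reports no verdict.
The state is a dict: "time": time; "qpos": joint angles; "qd": joint speeds; "effort": joint torques, N m; "eef_pos": TCP position; "eef_rot": TCP orientation; "ft_force": force on the tool from outside, world axes, zero at the start; "torque": the same for the moment, N m; "gripper_width": opening from 0.0 (shut) to 1.0 (fully open).
Only numpy, scipy, OpenCV 4.12 (cv2) and the standard library are available. Lean on these libraries where they do the work, as an engineer would, in place of code of your own. Each camera call takes 0.05 s, during which the arm holds its last target. There are 200 camera calls.

## Working session

There is one attempt and no reset: what is moved stays moved. The work goes in short steps, Python scripts to look and compute and a tool call to move; the robot and the scene stay as the last step left them, time stands still between calls to the robot, and variables do not carry over. Pictures are saved under pics/ and viewed, about 8 in all and at most 12, crops included, and the job is handed in when it is done.

Besides the shell and the picture viewer there is one more tool, called by a JSON object that holds its "name" and its "arguments", one argument or row to a line. drive_tool: Moves the arm, as the interface text tells. Its arguments: {"type":"object","properties":{"motion":{"type":"array"},"force":{"type":"number"}},"required":["motion"]}

```bash
mkdir -p pics; ls; python3 - <<'E'
from bench import arm, viewer, job
import cv2,numpy as np
s=arm.sense();print({k:np.round(v,3).tolist() for k,v in s.items()})
for n in("scene","top"):
    im=viewer.snapshot(n);cv2.imwrite(f"pics/{n}0.png",im[...,::-1]);c=viewer.calibration(n);print(n,np.round(c["K"],1).tolist(),np.round(c["world_from_camera"],3).tolist())
E
```

```text
pics
{'time': 0.0, 'qpos': [1.232, 0.418, -0.01, 1.614, 0.005, 1.111, -0.053], 'qd': [-0.001, 0.002, -0.0, 0.002, -0.0, -0.001, -0.002], 'effort': [-0.0, -85.125, 0.639, -42.6, -0.049, 0.019, 0.0], 'eef_pos': [182.677, -597.326, 204.856], 'eef_rot': [[0.293, -0.956, -0.0], [-0.956, -0.293, 0.001], [-0.001, 0.0, -1.0]], 'ft_force': [-0.189, -0.183, -1.003], 'torque': [0.038, 0.004, -0.053], 'gripper_width': 0.997}
scene [[476.7, 0.0, 322.2], [0.0, 476.7, 194.9], [0.0, 0.0, 1.0]] [[-0.838, 0.353, -0.415, 1073.125], [0.545, 0.552, -0.631, 857.093], [0.006, -0.755, -0.656, 1013.06], [0.0, 0.0, 0.0, 1.0]]
top [[413.7, 0.0, 319.1], [0.0, 413.7, 197.4], [0.0, 0.0, 1.0]] [[0.027, -0.985, 0.171, 234.72], [-0.999, -0.03, -0.013, -21.298], [0.018, -0.17, -0.985, 1448.1], [0.0, 0.0, 0.0, 1.0]]
```

View pics/top0.png

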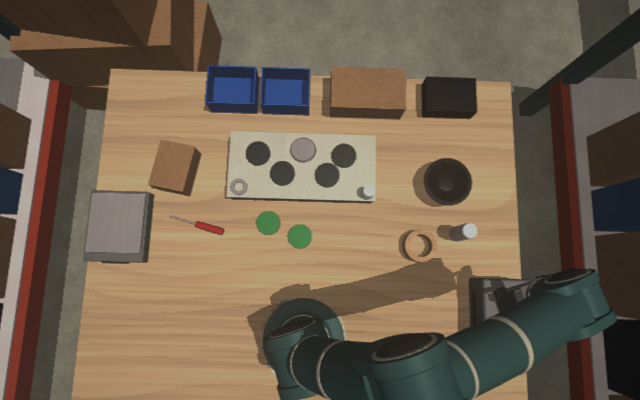

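View pics/scene0.png

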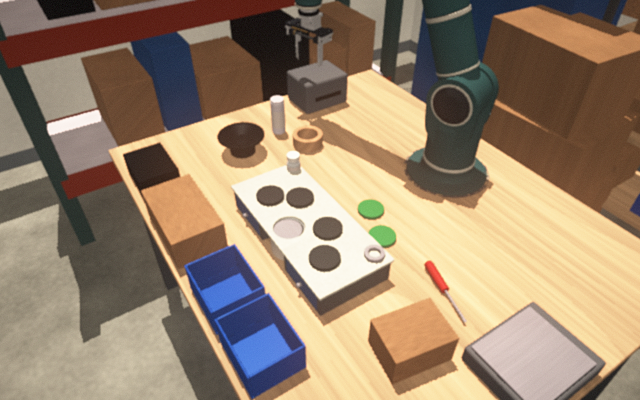

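Top view: four dark magnets lie on the white deck at (258,153), (282,173), (327,175) and (343,155). The grey mouth is at (303,150), the collar at (238,186) and the jar at (367,192). Possible mix-ups are the green discs on the bench at (268,223) and (300,236), and the black driver at (447,181). The dark discs on the deck are the ones I want.

```bash
cat > h.py <<'E'
from bench import arm, viewer, job
import cv2,numpy as np
def ray(c,uv,z):
    T=np.array(c["world_from_camera"]);d=T[:3,:3]@np.linalg.inv(c["K"])@np.array([uv[0],uv[1],1.])
    return T[:3,3]+d*(z-T[2,3])/d[2]
def comps(mask,amin):
    n,l,st,ce=cv2.connectedComponentsWithStats(mask.astype(np.uint8))
    out=[]
    for i in range(1,n):
        if st[i,4]>amin:
            ct=max(cv2.findContours((l==i).astype(np.uint8),cv2.RETR_EXTERNAL,cv2.CHAIN_APPROX_NONE)[0],key=len)
            if len(ct)>5: out.append((cv2.fitEllipse(ct),st[i,4]))
    return out
def top(name=None):
    im=viewer.snapshot("top");c=viewer.calibration("top")
    if name: cv2.imwrite(f"pics/{name}.png",im[...,::-1])
    return im,c
def deckpose(c,im):
    b=im.astype(int).min(2);m=(b>130);m[:110]=0;m[225:]=0;m[:,:215]=0;m[:,395:]=0
    m=cv2.morphologyEx(m.astype(np.uint8),cv2.MORPH_OPEN,np.ones((3,3)))
    ct=max(cv2.findContours(m,cv2.RETR_EXTERNAL,cv2.CHAIN_APPROX_NONE)[0],key=cv2.contourArea)[:,0]
    P=np.array([ray(c,p,80)[:2] for p in ct],np.float32)
    return cv2.minAreaRect(P)
def mags(c,im):
    m=(im.astype(int).max(2)<85);m[:125]=0;m[205:]=0;m[:,:225]=0;m[:,385:]=0
    return [(np.round(ray(c,e[0],92)[:2],1),np.round(e[0],1),np.round(np.array(e[1])*3.3),a) for e,a in comps(m,100)]
E
python3 - <<'E'
from h import *
im,c=top()
print(deckpose(c,im))
for r in mags(c,im):print(*r)
for p in[(303,150),(367,192),(238,186)]:print(im[p[1],p[0]],ray(c,p,80))
crop=cv2.resize(im[120:215,215:390],None,fx=4,fy=4,interpolation=cv2.INTER_CUBIC);cv2.imwrite("pics/crop.png",crop[...,::-1])
E
```

```text
((581.1502685546875, 21.72454833984375), (229.7914581298828, 498.3524475097656), 0.007426283322274685)
[615.8 173.3] [257.4 153. ] [74. 76.] 434
[ 617.3 -116.8] [343.2 155.2] [74. 75.] 429
[549.5  87.9] [281.9 172.9] [75. 76.] 439
[548.  -62.2] [326.6 174.7] [75. 75.] 436
[460.1  13.8] [303.1 199.8] [  4. 413.] 186
[143 133 127] [634.6974558   20.12511396  80.        ]
[188 190 181] [ 495.14602527 -200.33002672   80.        ]
[186 178 155] [502.47617895 234.1108467   80.        ]
```

View pics/crop.png

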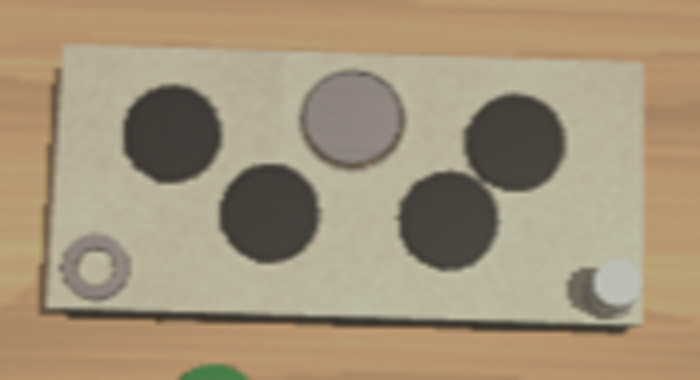

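The four dark discs on the white deck are the magnets and the grey disc is the platform in the mouth, so that choice is confirmed. Deck outline gives the mouth at about (641, 22). The jaws open to 94 mm, so I can take each 84 mm magnet lightly between the fingers. I'll start with the one at (549.5, 88).

{"name": "drive_tool", "arguments": {
  "motion": [
    [-30.4, -30.7, -2.5, 0, 0, 0, 100],
    [-30.4, -30.7, -2.5, 0, 0, 0, 100],
    [-30.4, -30.7, -2.5, 0, 0, 0, 100],
    [-30.4, -30.7, -2.5, 0, 0, 0, 100],
    [-30.4, -30.7, -2.5, 0, 0, 0, 100],
    [-30.4, -30.7, -2.5, 0, 0, 0, 100],
    [-30.4, -30.7, -2.5, 0, 0, 0, 100],
    [-30.4, -30.7, -2.5, 0, 0, 0, 100],
    [-30.4, -30.7, -2.5, 0, 0, 0, 100],
    [-30.4, -30.7, -2.5, 0, 0, 0, 100],
    [-30.4, -30.7, -2.5, 0, 0, 0, 100],
    [-30.4, -30.7, -2.5, 0, 0, 0, 100],
    [-30.4, -30.7, -2.5, 0, 0, 0, 100],
    [-30.4, -30.7, -2.5, 0, 0, 0, 100],
    [-30.4, -30.7, -2.5, 0, 0, 0, 100],
    [-30.4, -30.7, -2.5, 0, 0, 0, 100],
    [-30.4, -30.7, -2.5, 0, 0, 0, 100],
    [-30.4, -30.7, -2.5, 0, 0, 0, 100],
    [0, 0, 0, 0, 0, 8.5, 100],
    [0, 0, 0, 0, 0, 8.5, 100]
  ],
  "force": 20
}}

```text
time: 2.15
eef_pos: [551.2, 88.6, 249.9]
eef_rot: [[-0.004, -1.0, -0.001], [-1.0, 0.004, 0.001], [-0.001, 0.001, -1.0]]
ft_force: [-0.5, -0.6, -0.4]
gripper_width: 1.0
```

```bash
python3 - <<'E'
from h import *
s=arm.sense();print(s["time"],np.round(s["eef_pos"],1),np.round(s["eef_rot"],3).tolist(),np.round(s["qpos"],2),np.round(s["ft_force"],1))
c=viewer.calibration("wrist");im=viewer.snapshot("wrist");cv2.imwrite("pics/w1.png",im[...,::-1])
print(np.round(c["K"],1).tolist(),np.round(c["world_from_camera"],3).tolist())
E
```

```text
2.15 [551.2  88.6 249.9] [[-0.004, -1.0, -0.001], [-1.0, 0.004, 0.001], [-0.001, 0.001, -1.0]] [ 0.2   0.3  -0.51  1.72  0.15  1.17 -1.92] [-0.5 -0.6 -0.4]
[[358.2, 0.0, 325.6], [0.0, 358.2, 200.9], [0.0, 0.0, 1.0]] [[-0.003, -0.962, -0.273, 630.259], [-1.0, 0.003, 0.001, 87.808], [-0.0, 0.273, -0.962, 428.712], [0.0, 0.0, 0.0, 1.0]]
```

View pics/w1.png

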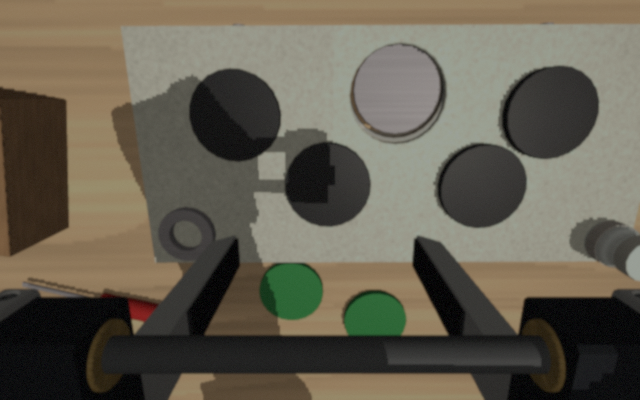

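The wrist picture shows all four magnets at (235,114), (328,184), (481,185) and (550,112), and the mouth at (399,90). The gripper's shadow falls over part of the deck. Next I measure them here.

```bash
cat >> h.py <<'E'
def wmags(im,c,th=70):
    m=(im.astype(int).max(2)<th);m=cv2.morphologyEx(m.astype(np.uint8),cv2.MORPH_OPEN,np.ones((5,5)))
    out=[]
    for e,a in comps(m,1500):
        T=np.array(c["world_from_camera"]);P=ray(c,e[0],92)
        out.append((np.round(P[:2],1),np.round(e[0],1),np.round(e[1],1),a))
    return out
E
python3 - <<'E'
from h import *
im=cv2.imread("pics/w1.png")[...,::-1];c=viewer.calibration("wrist")
for p in[(235,114),(328,184),(230,200),(481,185),(550,112),(399,90),(399,137),(470,90),(352,92)]:print(p,im[p[1],p[0]])
for th in(60,75):
  for r in wmags(im,c,th):print(th,*r)
hs=im.astype(int)
# mouth: pixels where green does not exceed red (platform, purple) or dark gap
d=hs[...,0]-hs[...,1]
print(d[90,330:480:6],hs[90,330:480:6].max(1)); print(d[30:150:5,399],hs[30:150:5,399].max(1))
m=np.zeros(im.shape[:2],np.uint8);m[30:150,335:460]=((d>3)|(hs.max(2)<130))[30:150,335:460]
for e,a in comps(cv2.morphologyEx(m,cv2.MORPH_CLOSE,np.ones((3,3))),1500):
    ang=np.deg2rad(e[2]);print(e,a,ray(c,e[0],80))
    u=np.array([np.cos(ang),np.sin(ang)])*e[1][0]/2;v=np.array([-np.sin(ang),np.cos(ang)])*e[1][1]/2
    print([np.linalg.norm(ray(c,np.array(e[0])+w,80)-ray(c,np.array(e[0])-w,80)) for w in(u,v)])
E
```

```text
(235, 114) [43 41 39]
(328, 184) [26 27 25]
(230, 200) [89 87 78]
(481, 185) [62 61 58]
(550, 112) [55 54 52]
(399, 90) [142 137 135]
(399, 137) [105 103  94]
(470, 90) [154 160 148]
(352, 92) [81 70 55]
60 [ 617.3 -119.9] [551.8 110.5] [81.5 96.3] 5169
60 [617.6 170.2] [234.1 115. ] [87.2 93.3] 6522
60 [575.3 364.2] [ 33.8 163.8] [ 67.3 189.1] 8880
60 [549.7  90.3] [322.6 186. ] [70.1 86.8] 4728
60 [544.7 -61.9] [479.8 188.8] [69.5 81.8] 2353
60 [382.7  97. ] [319.1 334.8] [164.8 640.8] 50776
75 [ 616.3 -117.7] [549.2 111.7] [ 85.9 101.2] 6965
75 [617.5 170.3] [234.  115.1] [88.3 94.5] 6682
75 [574.9 364.3] [ 33.7 164.2] [ 68.9 190.4] 9178
75 [552.1  86.5] [326.5 183.5] [82.4 84.5] 5582
75 [548.6 -62.4] [480.8 184.8] [81.  89.1] 5782
75 [392.2 106.3] [310.3 327.3] [190.7 620.2] 55052
[ 1 -4 -3 -4  4  5  6  6  5  5  5  5  6  5  5  6  5  7  5  1 -5 -3 -4 -5
 -5] [153 157 156 157 111 136 136 138 138 139 141 142 142 143 143 144 144 146
 132  57 159 156 158 160 158]
[-3 -4 -2  5  6  6  5  6  7  6  6  6  5  6  6  5  5  5  5  5  6  6  2 -4] [154 157 154 127 133 137 135 136 140 138 140 140 142 140 139 141 143 143
 138 141 141  71 129 155]
((398.2945251464844, 92.61170959472656), (95.06417846679688, 100.5999984741211), 22.35875129699707) 7648 [635.20352914  18.37282837  80.        ]
[np.float64(89.78413902449802), np.float64(88.78470242066226)]
```

Mouth measured at (635.3, 18.4) with a diameter of 89 mm, which fits the 90 mm given. The first magnet is at (551, 87.5), right under the tool. Descending.

{"name": "drive_tool", "arguments": {
  "motion": [
    [1, 0, 35, 0, 0, 0, 100],
    [0, 0, 35, 0, 0, 0, 100],
    [0, 0, 35, 0, 0, 0, 100],
    [0, 0, 30, 0, 0, 0, 100],
    [0, 0, 15, 0, 0, 0, 100],
    [0, 0, 8, 0, 0, 0, 100],
    [0, 0, 6, 0, 0, 0, 100],
    [0, 0, 3, 0, 0, 0, 100],
    [0, 0, 0, 0, 0, 0, 100],
    [0, 0, 0, 0, 0, 0, 80],
    [0, 0, 0, 0, 0, 0, 80],
    [0, 0, 0, 0, 0, 0, 80],
    [0, 0, 0, 0, 0, 0, 80],
    [0, 0, 0, 0, 0, 0, 80]
  ],
  "force": 20
}}

```text
time: 3.6
eef_pos: [551.6, 86.3, 84.1]
eef_rot: [[0.0, -1.0, 0.001], [-1.0, -0.0, 0.0], [-0.0, -0.001, -1.0]]
ft_force: [-1.3, -0.2, 6.7]
gripper_width: 0.886
```

Gripped (width 83 mm). Lift 10 mm and carry it over the mouth.

{"name": "drive_tool", "arguments": {
  "motion": [
    [0, 0, -5, 0, 0, 0, 80],
    [0, 0, -7, 0, 0, 0, 80],
    [0, 0, -5, 0, 0, 0, 80],
    [17, -21, 0, 0, 0, 0, 80],
    [17, -21, 0, 0, 0, 0, 80],
    [17, -21, 0, 0, 0, 0, 80],
    [17, -21, 0, 0, 0, 0, 80],
    [0, 0, 0, 0, 0, 0, 80],
    [0, 0, 0, 0, 0, 0, 80]
  ]
}}

```text
time: 4.5
eef_pos: [635.1, 18.1, 100.4]
eef_rot: [[-0.001, -1.0, -0.0], [-1.0, 0.001, 0.0], [-0.0, 0.0, -1.0]]
ft_force: [-0.6, 0.8, -1.8]
gripper_width: 0.89
```

```bash
python3 - <<'E'
from h import *
s=arm.sense();print(s["time"],np.round(s["eef_pos"],1),np.round(s["ft_force"],1),s["gripper_width"])
c=viewer.calibration("wrist");im=viewer.snapshot("wrist");cv2.imwrite("pics/w2.png",im[...,::-1])
print(np.round(c["world_from_camera"],3)[:3,3])
E
```

```text
4.5 [635.1  18.1 100.4] [-0.6  0.8 -1.8] 0.8896019522026799
[714.032  17.649 279.265]
```

View pics/w2.png

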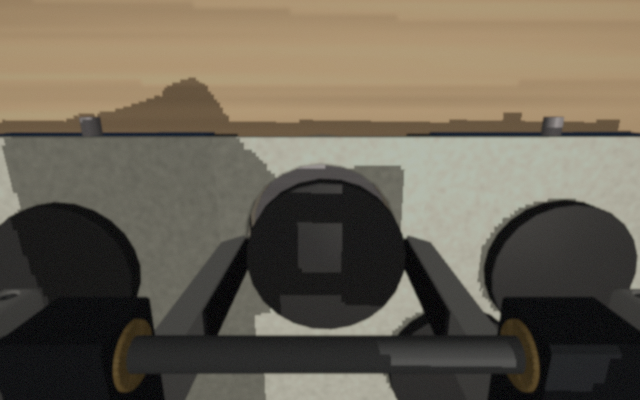

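The magnet is held level at (326,252). The mouth's far arc shows behind it at (323,165), and the deck's far edge is at row 135. Computing the offset between them.

```bash
python3 - <<'E'
from h import *
im=cv2.imread("pics/w2.png")[...,::-1].astype(int);c=viewer.calibration("wrist")
print([(r,im[r,322].tolist()) for r in range(128,190,2)])
for uv,z in [((323,135),80),((323,164),80),((326,180),108.3),((326,328),108.3),((247,252),108.3),((406,252),108.3)]:print(uv,np.round(ray(c,uv,z),1))
# mouth far arc: deck->mouth transition per column
pts=[]
for u in range(275,375,5):
    col=im[140:185,u];d=col[:,0]-col[:,1]
    r=next((i for i in range(45) if d[i]>2 and d[i:i+3].mean()>2),None)
    if r is not None: pts.append(ray(c,(u,140+r),80)[:2])
p=np.array(pts);print(np.round(p,1).tolist())
A=np.c_[2*p,np.ones(len(p))];x=np.linalg.lstsq(A,(p**2).sum(1),rcond=None)[0];print(x[:2],np.sqrt(x[2]+x[:2]@x[:2]))
E
```

```text
[(128, [107, 88, 66]), (130, [106, 88, 66]), (132, [106, 87, 68]), (134, [94, 84, 70]), (136, [106, 103, 91]), (138, [163, 161, 147]), (140, [176, 174, 159]), (142, [178, 176, 162]), (144, [178, 178, 163]), (146, [178, 180, 165]), (148, [178, 183, 168]), (150, [179, 182, 168]), (152, [179, 182, 167]), (154, [179, 183, 169]), (156, [179, 182, 167]), (158, [177, 176, 161]), (160, [176, 173, 159]), (162, [165, 164, 150]), (164, [149, 145, 137]), (166, [149, 144, 142]), (168, [121, 116, 114]), (170, [82, 80, 79]), (172, [79, 77, 77]), (174, [81, 78, 76]), (176, [78, 76, 75]), (178, [59, 55, 56]), (180, [23, 24, 22]), (182, [26, 27, 24]), (184, [51, 49, 49]), (186, [62, 60, 59]), (188, [63, 61, 59])]
(323, 135) [694.9  19.8  80. ]
(323, 164) [678.8  19.8  80. ]
(326, 180) [675.9  18.2 108.3]
(326, 328) [592.4  18.1 108.3]
(247, 252) [637.8  59.  108.3]
(406, 252) [637.9 -23.2 108.3]
[[686.7, 46.5], [686.1, 43.8], [674.3, 41.3], [673.7, 38.5], [674.8, 35.7], [677.1, 32.8], [677.7, 30.0], [678.3, 27.2], [678.8, 24.3], [680.5, 21.5], [678.3, 18.7], [678.3, 15.9], [677.1, 13.1], [675.4, 10.2], [676.0, 7.4], [674.3, 4.6], [675.4, 1.8], [671.4, -1.2], [669.7, -4.0]]
[675.713452    21.83350386] 16.022721077061185
```

Magnet centre is about (634.2, 18.1) and the mouth about (635.5, 19). A nudge of 1–1.5 mm, then lower and release.

{"name": "drive_tool", "arguments": {
  "motion": [
    [-1, -1.5, 5, 0, 0, 0, 80],
    [0, 0, 5, 0, 0, 0, 80],
    [0, 0, 4, 0, 0, 0, 80],
    [0, 0, 0, 0, 0, 0, 80],
    [0, 0, 0, 0, 0, 0, 80]
  ]
}}

```text
time: 5.05
eef_pos: [636.6, 19.3, 86.4]
eef_rot: [[0.0, -1.0, -0.0], [-1.0, -0.0, 0.0], [-0.0, 0.0, -1.0]]
ft_force: [-0.5, -0.2, -2.4]
gripper_width: 0.888
```

{"name": "drive_tool", "arguments": {
  "motion": [
    [0, 0, 0, 0, 0, 0, 100],
    [0, 0, 0, 0, 0, 0, 100],
    [0, 0, 0, 0, 0, 0, 100],
    [0, 0, 0, 0, 0, 0, 100],
    [0, 0, -20, 0, 0, 0, 100],
    [0, 0, -40, 0, 0, 0, 100],
    [0, 0, -40, 0, 0, 0, 100],
    [0, 0, -40, 0, 0, 0, 100],
    [0, 0, 0, 0, 0, 0, 0],
    [0, 0, 0, 0, 0, 0, 0]
  ]
}}

```text
time: 6.05
eef_pos: [637.0, 19.2, 227.2]
eef_rot: [[-0.0, -1.0, 0.002], [-1.0, 0.0, -0.0], [0.0, -0.002, -1.0]]
ft_force: [-0.8, -0.4, -0.9]
gripper_width: 0.87
```

```bash
python3 - <<'E'
from h import *
s=arm.sense();print(s["time"],np.round(s["eef_pos"],1),np.round(s["ft_force"],1),s["gripper_width"])
c=viewer.calibration("wrist");im=viewer.snapshot("wrist");cv2.imwrite("pics/w3.png",im[...,::-1])
E
```

```text
6.05 [637.   19.2 227.2] [-0.8 -0.4 -0.9] 0.869675016300119
```

View pics/w3.png

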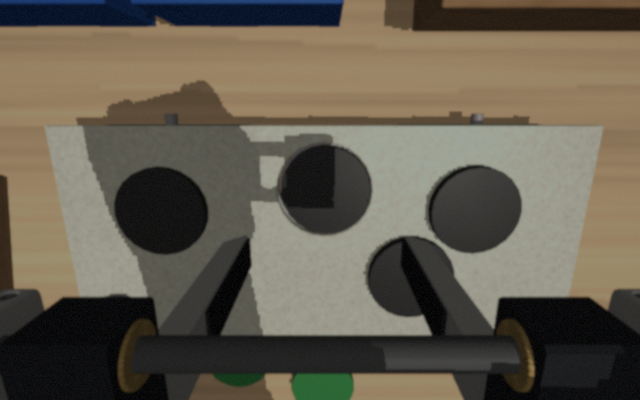

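The magnet lies in the mouth at (325,189), with the rim visible round it. Now shut the fingers and press, feeling for contact.

{"name": "drive_tool", "arguments": {
  "motion": [
    [0, 0, 20, 0, 0, 0, 0],
    [0, 0, 20, 0, 0, 0, 0],
    [0, 0, 20, 0, 0, 0, 0],
    [0, 0, 20, 0, 0, 0, 0],
    [0, 0, 20, 0, 0, 0, 0],
    [0, 0, 15, 0, 0, 0, 0],
    [0, 0, 10, 0, 0, 0, 0],
    [0, 0, 5, 0, 0, 0, 0],
    [0, 0, 0, 0, 0, 0, 0]
  ]
}}

```text
time: 7.0
eef_pos: [636.5, 19.3, 96.0]
eef_rot: [[0.0, -1.0, -0.001], [-1.0, -0.0, 0.0], [-0.0, 0.001, -1.0]]
ft_force: [-0.7, 0.5, 0.8]
gripper_width: 0.06
```

{"name": "drive_tool", "arguments": {
  "motion": [
    [0, 0, 2, 0, 0, 0, 0],
    [0, 0, 2, 0, 0, 0, 0],
    [0, 0, 2, 0, 0, 0, 0],
    [0, 0, 2, 0, 0, 0, 0],
    [0, 0, 0, 0, 0, 0, 0]
  ]
}}

```text
time: 7.5
eef_pos: [636.6, 19.2, 88.2]
eef_rot: [[0.0, -1.0, -0.0], [-1.0, -0.0, -0.0], [0.0, 0.0, -1.0]]
ft_force: [0.7, 0.2, -1.1]
gripper_width: 0.006
```

{"name": "drive_tool", "arguments": {
  "motion": [
    [0, 0, 2, 0, 0, 0, 0],
    [0, 0, 2, 0, 0, 0, 0],
    [0, 0, 0, 0, 0, 0, 0]
  ]
}}

```text
time: 7.8
eef_pos: [636.7, 19.2, 84.4]
eef_rot: [[0.0, -1.0, -0.0], [-1.0, -0.0, 0.0], [-0.0, 0.0, -1.0]]
ft_force: [0.4, 0.1, 0.0]
gripper_width: 0.009
```

{"name": "drive_tool", "arguments": {
  "motion": [
    [0, 0, 2, 0, 0, 0, 0],
    [0, 0, 2, 0, 0, 0, 0],
    [0, 0, 0, 0, 0, 0, 0]
  ]
}}

```text
time: 8.1
eef_pos: [637.6, 19.4, 81.7]
eef_rot: [[0.0, -1.0, 0.002], [-1.0, -0.0, 0.0], [-0.0, -0.002, -1.0]]
ft_force: [-2.1, -0.3, 14.5]
gripper_width: 0.005
```

{"name": "drive_tool", "arguments": {
  "motion": [
    [0, 0, 2, 0, 0, 0, 0],
    [0, 0, 2, 0, 0, 0, 0],
    [0, 0, 0, 0, 0, 0, 0]
  ]
}}

```text
time: 8.4
eef_pos: [638.2, 20.1, 78.0]
eef_rot: [[0.0, -1.0, 0.004], [-1.0, -0.0, 0.001], [-0.001, -0.004, -1.0]]
ft_force: [0.5, -0.2, 0.2]
gripper_width: 0.007
```

{"name": "drive_tool", "arguments": {
  "motion": [
    [0, 0, 2, 0, 0, 0, 0],
    [0, 0, 2, 0, 0, 0, 0],
    [0, 0, 2, 0, 0, 0, 0],
    [0, 0, 2, 0, 0, 0, 0],
    [0, 0, 0, 0, 0, 0, 0]
  ]
}}

```text
time: 8.9
eef_pos: [636.6, 19.2, 68.3]
eef_rot: [[0.0, -1.0, -0.0], [-1.0, -0.0, -0.0], [0.0, 0.0, -1.0]]
ft_force: [-0.3, -0.7, 3.5]
gripper_width: 0.002
```

{"name": "drive_tool", "arguments": {
  "motion": [
    [0, 0, 1.5, 0, 0, 0, 0],
    [0, 0, 1.5, 0, 0, 0, 0],
    [0, 0, 0, 0, 0, 0, 0]
  ]
}}

```text
time: 9.2
eef_pos: [636.6, 19.2, 65.3]
eef_rot: [[-0.0, -1.0, -0.0], [-1.0, 0.0, -0.0], [0.0, 0.0, -1.0]]
ft_force: [-0.7, -0.3, 5.0]
gripper_width: 0.007
```

{"name": "drive_tool", "arguments": {
  "motion": [
    [0, 0, 1, 0, 0, 0, 0],
    [0, 0, 1, 0, 0, 0, 0],
    [0, 0, 0, 0, 0, 0, 0]
  ]
}}

```text
time: 9.5
eef_pos: [636.6, 19.2, 63.4]
eef_rot: [[-0.0, -1.0, -0.0], [-1.0, 0.0, -0.0], [0.0, 0.0, -1.0]]
ft_force: [-3.0, -0.5, 6.6]
gripper_width: 0.008
```

{"name": "drive_tool", "arguments": {
  "motion": [
    [0, 0, 1, 0, 0, 0, 0],
    [0, 0, 1, 0, 0, 0, 0],
    [0, 0, 1, 0, 0, 0, 0],
    [0, 0, 0, 0, 0, 0, 0],
    [0, 0, 0, 0, 0, 0, 0]
  ]
}}

```text
time: 10.0
eef_pos: [636.6, 19.2, 60.4]
eef_rot: [[-0.0, -1.0, -0.0], [-1.0, 0.0, -0.0], [0.0, 0.0, -1.0]]
ft_force: [-2.5, 0.3, 5.8]
gripper_width: 0.005
```

No stop at 60.4, which is well past platform a's depth of about 66, so the platform is b or c. Fetch the second magnet at (617, 171.5).

{"name": "drive_tool", "arguments": {
  "motion": [
    [0, 0, -20, 0, 0, 0, 0],
    [0, 0, -40, 0, 0, 0, 0],
    [0, 0, -40, 0, 0, 0, 20],
    [0, 0, -40, 0, 0, 0, 100],
    [-38, 5, 0, 0, 0, 0, 100],
    [-38, 5, 0, 0, 0, 0, 100],
    [-38, 5, 0, 0, 0, 0, 100],
    [-38, 5, 0, 0, 0, 0, 100],
    [0, 0, 0, 0, 0, 0, 100],
    [0, 0, 0, 0, 0, 0, 100]
  ]
}}

```text
time: 11.0
eef_pos: [616.3, 171.8, 200.0]
eef_rot: [[0.002, -1.0, -0.001], [-1.0, -0.002, -0.0], [0.0, 0.001, -1.0]]
ft_force: [1.0, -1.0, 0.3]
gripper_width: 0.652
```

```bash
python3 - <<'E'
from h import *
s=arm.sense();print(s["time"],np.round(s["eef_pos"],1),np.round(s["ft_force"],1),s["gripper_width"])
c=viewer.calibration("wrist");im=viewer.snapshot("wrist");cv2.imwrite("pics/w4.png",im[...,::-1])
for r in wmags(im,c,75):print(*r)
im,c=top("t4")
for r in mags(c,im):print(*r)
E
```

```text
11.0 [616.3 171.8 200. ] [ 1.  -1.   0.3] 0.6520546553118483
[641.6  27.8] [502.5 168.6] [ 86.1 107.7] 7389
[531.4 205.6] [287.2 289.7] [270.5 662.1] 74226
[618.9 172.7] [324.  195.3] [96. 98.] 7521
[634.  157.6] [262.4 147.9] [172. 284.] 2492
[ 617.3 -116.9] [343.2 155.2] [73. 74.] 421
[512.    4.8] [306.3 184.6] [134. 540.] 2252
[547.8 -62.2] [326.6 174.7] [74. 74.] 427
```

View pics/w4.png

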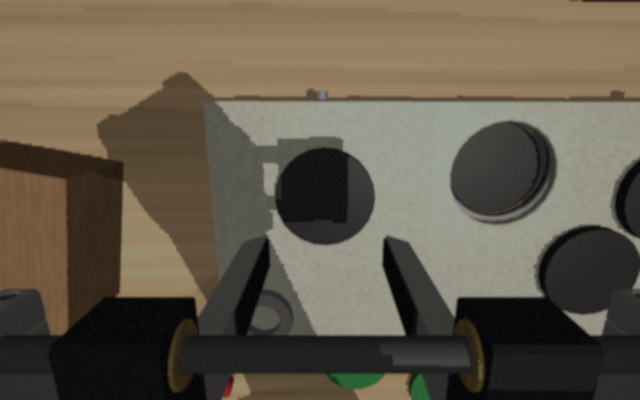

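The second magnet is at (324,195), about (617.5, 172). The first sits flat, sunk in the tube at (502,168). Collar at (270,315), clear of the fingers. Grip the second one.

{"name": "drive_tool", "arguments": {
  "motion": [
    [0, -1.2, 0, 0, 0, 0, 100],
    [0, 0, 0, 0, 0, 0, 100],
    [0, 0, 25, 0, 0, 0, 100],
    [0, 0, 35, 0, 0, 0, 100],
    [0, 0, 25, 0, 0, 0, 100],
    [0, 0, 15, 0, 0, 0, 100],
    [0, 0, 10, 0, 0, 0, 100],
    [0, 0, 5, 0, 0, 0, 100],
    [0, 0, 0, 0, 0, 0, 80],
    [0, 0, 0, 0, 0, 0, 80],
    [0, 0, 0, 0, 0, 0, 80],
    [0, 0, 0, 0, 0, 0, 80]
  ]
}}

```text
time: 12.3
eef_pos: [618.2, 171.4, 86.2]
eef_rot: [[0.0, -1.0, 0.001], [-1.0, -0.0, 0.0], [-0.0, -0.001, -1.0]]
ft_force: [-1.6, -0.3, 3.7]
gripper_width: 0.882
```

{"name": "drive_tool", "arguments": {
  "motion": [
    [0, 0, -5, 0, 0, 0, 80],
    [0, 0, -7, 0, 0, 0, 80],
    [0, 0, -5, 0, 0, 0, 80],
    [30, -3.5, 0, 0, 0, 0, 80],
    [40, -5, 0, 0, 0, 0, 80],
    [40, -5, 0, 0, 0, 0, 80],
    [40, -5, 0, 0, 0, 0, 80],
    [0, 0, 0, 0, 0, 0, 80],
    [0, 0, 0, 0, 0, 0, 80]
  ]
}}

```text
time: 13.2
eef_pos: [636.5, 20.3, 102.8]
eef_rot: [[-0.002, -1.0, 0.0], [-1.0, 0.002, 0.0], [-0.0, -0.0, -1.0]]
ft_force: [0.1, 0.9, -2.7]
gripper_width: 0.886
```

```bash
python3 - <<'E'
from h import *
c=viewer.calibration("wrist");im=viewer.snapshot("wrist");cv2.imwrite("pics/w5.png",im[...,::-1])
g=im.astype(int).max(2)
for u in (310,326,340):
  print(u,g[150:200:2,u].tolist(),g[312:338:2,u].tolist())
E
```

```text
310 [176, 177, 178, 180, 182, 182, 182, 179, 157, 83, 29, 26, 27, 29, 26, 22, 21, 31, 52, 58, 58, 56, 46, 25, 25] [45, 49, 46, 45, 46, 44, 52, 127, 167, 168, 167, 145, 63]
326 [180, 180, 180, 180, 177, 174, 173, 159, 103, 35, 28, 27, 26, 26, 20, 17, 28, 54, 62, 60, 61, 61, 46, 23, 24] [49, 47, 46, 47, 46, 47, 47, 66, 148, 171, 169, 146, 65]
340 [181, 180, 177, 175, 173, 173, 174, 174, 140, 59, 31, 27, 24, 23, 24, 17, 21, 38, 62, 65, 60, 35, 23, 27, 26] [48, 46, 48, 45, 46, 46, 53, 136, 171, 173, 171, 150, 68]
```

View pics/w5.png

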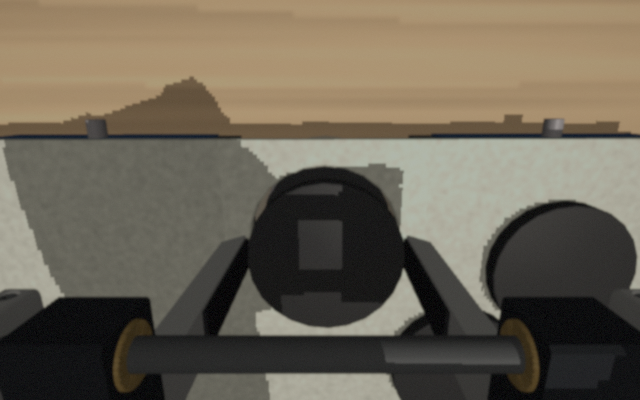

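The second magnet is held level at (326,255), about 1.8 mm short in x. Nudge, lower and release.

{"name": "drive_tool", "arguments": {
  "motion": [
    [1, -1.8, 5, 0, 0, 0, 80],
    [0, 0, 6, 0, 0, 0, 80],
    [0, 0, 4, 0, 0, 0, 80],
    [0, 0, 0, 0, 0, 0, 80],
    [0, 0, 0, 0, 0, 0, 80]
  ]
}}

```text
time: 13.75
eef_pos: [638.1, 20.5, 87.3]
eef_rot: [[0.0, -1.0, -0.0], [-1.0, -0.0, 0.0], [-0.0, 0.0, -1.0]]
ft_force: [-0.3, 0.6, -2.0]
gripper_width: 0.888
```

{"name": "drive_tool", "arguments": {
  "motion": [
    [0, 0, 0, 0, 0, 0, 100],
    [0, 0, 0, 0, 0, 0, 100],
    [0, 0, 0, 0, 0, 0, 100],
    [0, 0, 0, 0, 0, 0, 100],
    [0, 0, -20, 0, 0, 0, 100],
    [0, 0, -40, 0, 0, 0, 100],
    [0, 0, -40, 0, 0, 0, 100],
    [0, 0, -10, 0, 0, 0, 0],
    [0, 0, 0, 0, 0, 0, 0],
    [0, 0, 0, 0, 0, 0, 0]
  ]
}}

```text
time: 14.75
eef_pos: [637.7, 20.1, 196.3]
eef_rot: [[0.0, -1.0, -0.001], [-1.0, -0.0, -0.0], [0.0, 0.001, -1.0]]
ft_force: [-0.4, -0.2, -0.7]
gripper_width: 0.783
```

```bash
python3 - <<'E'
from h import *
s=arm.sense();print(s["time"],np.round(s["eef_pos"],1),np.round(s["ft_force"],1),s["gripper_width"])
c=viewer.calibration("wrist");im=viewer.snapshot("wrist");cv2.imwrite("pics/w6.png",cv2.resize(im[100:300,180:480],None,fx=2,fy=2)[...,::-1])
E
```

```text
14.75 [637.7  20.1 196.3] [-0.4 -0.2 -0.7] 0.7827700475022051
```

View pics/w6.png

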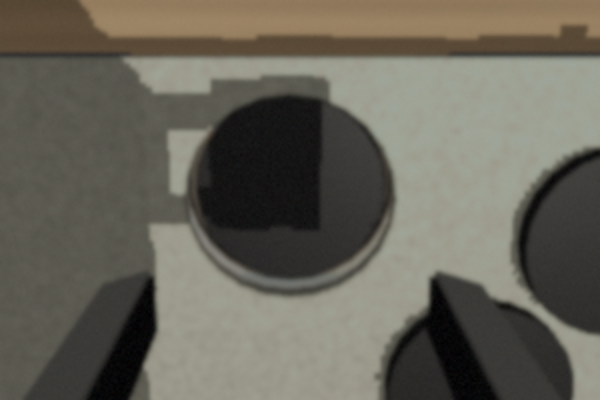

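The second magnet lies flat in the bore, with an even rim round it. Press again.

{"name": "drive_tool", "arguments": {
  "motion": [
    [1, 1, 20, 0, 0, 0, 0],
    [0, 0, 20, 0, 0, 0, 0],
    [0, 0, 20, 0, 0, 0, 0],
    [0, 0, 15, 0, 0, 0, 0],
    [0, 0, 10, 0, 0, 0, 0],
    [0, 0, 10, 0, 0, 0, 0],
    [0, 0, 10, 0, 0, 0, 0],
    [0, 0, 8, 0, 0, 0, 0],
    [0, 0, 5, 0, 0, 0, 0],
    [0, 0, 3, 0, 0, 0, 0],
    [0, 0, 0, 0, 0, 0, 0]
  ]
}}

```text
time: 15.9
eef_pos: [637.1, 19.2, 76.3]
eef_rot: [[0.0, -1.0, -0.0], [-1.0, -0.0, 0.0], [-0.0, 0.0, -1.0]]
ft_force: [0.4, -0.4, 0.2]
gripper_width: 0.0
```

{"name": "drive_tool", "arguments": {
  "motion": [
    [0, 0, 2, 0, 0, 0, 0],
    [0, 0, 2, 0, 0, 0, 0],
    [0, 0, 0, 0, 0, 0, 0]
  ]
}}

```text
time: 16.2
eef_pos: [637.1, 19.2, 72.3]
eef_rot: [[0.0, -1.0, -0.0], [-1.0, -0.0, 0.0], [-0.0, 0.0, -1.0]]
ft_force: [0.3, 0.0, -0.3]
gripper_width: 0.006
```

{"name": "drive_tool", "arguments": {
  "motion": [
    [0, 0, 2, 0, 0, 0, 0],
    [0, 0, 0, 0, 0, 0, 0]
  ]
}}

```text
time: 16.4
eef_pos: [637.3, 19.2, 70.4]
eef_rot: [[0.0, -1.0, 0.0], [-1.0, -0.0, 0.0], [-0.0, -0.0, -1.0]]
ft_force: [0.8, -0.3, -0.3]
gripper_width: 0.008
```

{"name": "drive_tool", "arguments": {
  "motion": [
    [0, 0, 2, 0, 0, 0, 0],
    [0, 0, 0, 0, 0, 0, 0]
  ]
}}

```text
time: 16.6
eef_pos: [637.3, 19.3, 68.5]
eef_rot: [[0.0, -1.0, 0.0], [-1.0, -0.0, 0.0], [-0.0, -0.0, -1.0]]
ft_force: [0.2, 0.1, 2.0]
gripper_width: 0.007
```

{"name": "drive_tool", "arguments": {
  "motion": [
    [0, 0, 1.5, 0, 0, 0, 0],
    [0, 0, 0, 0, 0, 0, 0]
  ]
}}

```text
time: 16.8
eef_pos: [637.3, 19.3, 67.1]
eef_rot: [[0.0, -1.0, 0.0], [-1.0, -0.0, 0.0], [-0.0, -0.0, -1.0]]
ft_force: [0.4, -0.5, 2.6]
gripper_width: 0.003
```

{"name": "drive_tool", "arguments": {
  "motion": [
    [0, 0, 1.5, 0, 0, 0, 0],
    [0, 0, 0, 0, 0, 0, 0]
  ]
}}

```text
time: 17.0
eef_pos: [637.3, 19.3, 65.5]
eef_rot: [[0.0, -1.0, 0.0], [-1.0, -0.0, 0.0], [-0.0, -0.0, -1.0]]
ft_force: [0.1, 0.2, 3.3]
gripper_width: 0.004
```

{"name": "drive_tool", "arguments": {
  "motion": [
    [0, 0, 1.5, 0, 0, 0, 0],
    [0, 0, 0, 0, 0, 0, 0]
  ]
}}

```text
time: 17.2
eef_pos: [637.3, 19.3, 64.0]
eef_rot: [[0.0, -1.0, 0.0], [-1.0, -0.0, 0.0], [-0.0, -0.0, -1.0]]
ft_force: [0.1, 0.3, 2.7]
gripper_width: 0.008
```

{"name": "drive_tool", "arguments": {
  "motion": [
    [0, 0, 1.5, 0, 0, 0, 0],
    [0, 0, 0, 0, 0, 0, 0]
  ]
}}

```text
time: 17.4
eef_pos: [637.3, 19.3, 62.5]
eef_rot: [[0.0, -1.0, 0.0], [-1.0, -0.0, 0.0], [-0.0, -0.0, -1.0]]
ft_force: [-0.7, -0.6, 1.6]
gripper_width: 0.005
```

{"name": "drive_tool", "arguments": {
  "motion": [
    [0, 0, 1.5, 0, 0, 0, 0],
    [0, 0, 0, 0, 0, 0, 0]
  ]
}}

```text
time: 17.6
eef_pos: [637.3, 19.2, 60.9]
eef_rot: [[0.0, -1.0, 0.0], [-1.0, -0.0, 0.0], [-0.0, -0.0, -1.0]]
ft_force: [0.8, 0.1, 2.8]
gripper_width: 0.003
```

{"name": "drive_tool", "arguments": {
  "motion": [
    [0, 0, 1, 0, 0, 0, 0],
    [0, 0, 0, 0, 0, 0, 0]
  ]
}}

```text
time: 17.8
eef_pos: [637.3, 19.3, 60.0]
eef_rot: [[0.0, -1.0, 0.0], [-1.0, -0.0, 0.0], [-0.0, -0.0, -1.0]]
ft_force: [-1.0, 0.9, 2.8]
gripper_width: 0.005
```

There is no stop down to 60 with two magnets either, so it is platform c and takes three. Fetch the magnet at (548.3, -62). With jaws along y the fingers clear its neighbour.

{"name": "drive_tool", "arguments": {
  "motion": [
    [0, 0, -20, 0, 0, 0, 0],
    [0, 0, -40, 0, 0, 0, 0],
    [0, 0, -40, 0, 0, 0, 100],
    [0, 0, -40, 0, 0, 0, 100],
    [27, 30, 0, 0, 0, 0, 100],
    [27, 30, 0, 0, 0, 0, 100],
    [27.5, 29, 0, 0, 0, 0, 100],
    [0, 0, 0, 0, 0, 0, 100],
    [0, 0, 0, 0, 0, 0, 100],
    [0, 0, 0, 0, 0, 0, 100]
  ]
}}

```text
time: 18.8
eef_pos: [548.6, -61.6, 199.9]
eef_rot: [[0.001, -1.0, 0.0], [-1.0, -0.001, 0.0], [-0.0, -0.0, -1.0]]
ft_force: [1.2, -0.1, -0.4]
gripper_width: 0.647
```

```bash
python3 - <<'E'
from h import *
s=arm.sense();print(s["time"],np.round(s["eef_pos"],1),np.round(s["ft_force"],1),s["gripper_width"])
c=viewer.calibration("wrist");im=viewer.snapshot("wrist");cv2.imwrite("pics/w7.png",im[...,::-1])
for r in wmags(im,c,75):print(*r)
E
```

```text
18.8 [548.6 -61.6 199.9] [ 1.2 -0.1 -0.4] 0.6472756518005198
[636.8  13.9] [226.5  86.9] [ 99.8 107.3] 8478
[ 619.7 -114.8] [393.8 110.2] [ 93.2 108.7] 6913
[550.7 -63.9] [328. 196.] [95.5 97.9] 7478
[414.1 -54.8] [317.8 337.5] [157.  658.9] 57149
```

View pics/w7.png

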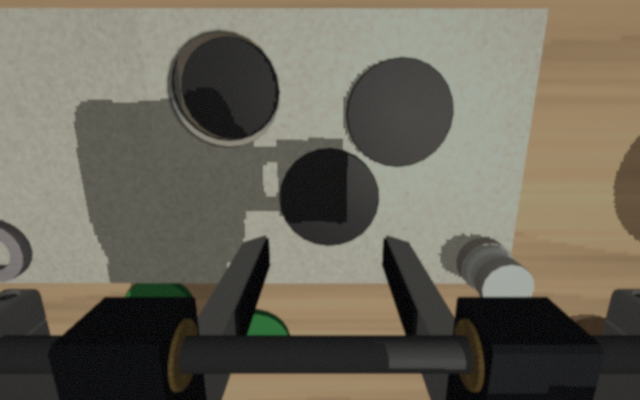

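The third magnet is at (328,196), about (548.3, -62.7), clear of its neighbour at (398,111) and the jar at (490,270). The stack in the tube, at (225,88), is flat. Grip.

{"name": "drive_tool", "arguments": {
  "motion": [
    [1, 0, 0, 0, 0, 0, 100],
    [0, 0, 0, 0, 0, 0, 100],
    [0, 0, 25, 0, 0, 0, 100],
    [0, 0, 35, 0, 0, 0, 100],
    [0, 0, 25, 0, 0, 0, 100],
    [0, 0, 15, 0, 0, 0, 100],
    [0, 0, 10, 0, 0, 0, 100],
    [0, 0, 5, 0, 0, 0, 100],
    [0, 0, 0, 0, 0, 0, 80],
    [0, 0, 0, 0, 0, 0, 80],
    [0, 0, 0, 0, 0, 0, 80],
    [0, 0, 0, 0, 0, 0, 80]
  ]
}}

```text
time: 20.05
eef_pos: [548.6, -63.3, 85.6]
eef_rot: [[0.0, -1.0, 0.001], [-1.0, -0.0, -0.0], [0.0, -0.001, -1.0]]
ft_force: [-1.0, 0.5, 2.9]
gripper_width: 0.885
```

{"name": "drive_tool", "arguments": {
  "motion": [
    [0, 0, -5, 0, 0, 0, 80],
    [0, 0, -7, 0, 0, 0, 80],
    [0, 0, -5, 0, 0, 0, 80],
    [-20.5, -22, 0, 0, 0, 0, 80],
    [-20.5, -22, 0, 0, 0, 0, 80],
    [-20.5, -22, 0, 0, 0, 0, 80],
    [-20.5, -22, 0, 0, 0, 0, 80],
    [0, 0, 0, 0, 0, 0, 80],
    [0, 0, 0, 0, 0, 0, 80]
  ]
}}

```text
time: 20.95
eef_pos: [636.1, 19.1, 101.9]
eef_rot: [[0.001, -1.0, -0.0], [-1.0, -0.001, 0.0], [-0.0, 0.0, -1.0]]
ft_force: [0.0, -1.0, -3.5]
gripper_width: 0.885
```

```bash
python3 - <<'E'
from h import *
s=arm.sense();print(s["time"],np.round(s["eef_pos"],1),s["gripper_width"])
c=viewer.calibration("wrist");im=viewer.snapshot("wrist");cv2.imwrite("pics/w8.png",im[...,::-1])
g=im.astype(int).max(2);zt=92+17-.4
for u in (310,326,340):
  print(u,g[160:200:2,u].tolist(),g[312:338:2,u].tolist())
for r in (180,183,186,325,327,329):print(r,np.round(ray(c,(326,r),zt),1))
E
```

```text
20.95 [636.1  19.1 101.9] 0.8852675821243781
310 [181, 180, 173, 136, 56, 28, 27, 25, 23, 18, 23, 42, 53, 58, 57, 58, 59, 43, 24, 26] [45, 45, 46, 45, 46, 53, 132, 168, 167, 167, 167, 144, 62]
326 [174, 172, 155, 90, 32, 26, 27, 24, 19, 23, 37, 58, 63, 62, 62, 61, 61, 47, 20, 24] [42, 45, 44, 47, 43, 46, 59, 143, 171, 169, 166, 142, 63]
340 [171, 172, 173, 152, 80, 30, 24, 26, 23, 17, 19, 43, 62, 64, 67, 64, 62, 46, 25, 22] [46, 47, 46, 46, 45, 48, 110, 164, 171, 173, 171, 150, 67]
180 [677.   18.6 108.6]
183 [675.5  18.6 108.6]
186 [674.   18.6 108.6]
325 [594.9  18.4 108.6]
327 [593.6  18.4 108.6]
329 [592.3  18.4 108.6]
```

The third magnet is held at about (635.9, 18.5–19), so it is aligned. Lower and release.

{"name": "drive_tool", "arguments": {
  "motion": [
    [-0.4, 0, 5, 0, 0, 0, 80],
    [0, 0, 6, 0, 0, 0, 80],
    [0, 0, 4, 0, 0, 0, 80],
    [0, 0, 0, 0, 0, 0, 80],
    [0, 0, 0, 0, 0, 0, 80]
  ]
}}

```text
time: 21.5
eef_pos: [636.1, 19.0, 86.8]
eef_rot: [[-0.0, -1.0, -0.0], [-1.0, 0.0, 0.0], [-0.0, 0.0, -1.0]]
ft_force: [0.1, -0.1, -2.3]
gripper_width: 0.888
```

{"name": "drive_tool", "arguments": {
  "motion": [
    [0, 0, 0, 0, 0, 0, 100],
    [0, 0, 0, 0, 0, 0, 100],
    [0, 0, 0, 0, 0, 0, 100],
    [0, 0, 0, 0, 0, 0, 100],
    [0, 0, -20, 0, 0, 0, 100],
    [0, 0, -40, 0, 0, 0, 100],
    [0, 0, -40, 0, 0, 0, 100],
    [0, 0, -10, 0, 0, 0, 0],
    [0, 0, 0, 0, 0, 0, 0],
    [0, 0, 0, 0, 0, 0, 0]
  ]
}}

```text
time: 22.5
eef_pos: [635.7, 19.0, 195.8]
eef_rot: [[0.0, -1.0, -0.001], [-1.0, -0.0, -0.0], [0.0, 0.001, -1.0]]
ft_force: [0.7, 0.5, -0.7]
gripper_width: 0.781
```

```bash
python3 - <<'E'
from h import *
s=arm.sense();print(s["time"],np.round(s["eef_pos"],1),np.round(s["ft_force"],1),s["gripper_width"])
c=viewer.calibration("wrist");im=viewer.snapshot("wrist");cv2.imwrite("pics/w9.png",cv2.resize(im[100:300,180:480],None,fx=2,fy=2)[...,::-1])
E
```

```text
22.5 [635.7  19.  195.8] [ 0.7  0.5 -0.7] 0.7809998529221764
```

View pics/w9.png

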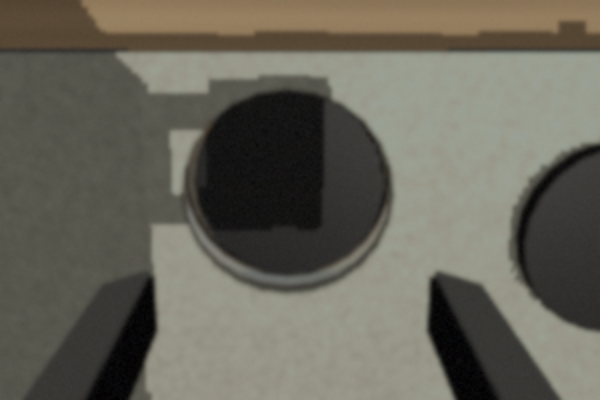

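The third magnet lies flat in the bore. Final press, down to the stop.

{"name": "drive_tool", "arguments": {
  "motion": [
    [0, -0.5, 20, 0, 0, 0, 0],
    [0, 0, 20, 0, 0, 0, 0],
    [0, 0, 20, 0, 0, 0, 0],
    [0, 0, 15, 0, 0, 0, 0],
    [0, 0, 10, 0, 0, 0, 0],
    [0, 0, 10, 0, 0, 0, 0],
    [0, 0, 10, 0, 0, 0, 0],
    [0, 0, 8, 0, 0, 0, 0],
    [0, 0, 5, 0, 0, 0, 0],
    [0, 0, 3, 0, 0, 0, 0],
    [0, 0, 3, 0, 0, 0, 0],
    [0, 0, 0, 0, 0, 0, 0]
  ]
}}

```text
time: 23.75
eef_pos: [636.7, 19.2, 72.8]
eef_rot: [[0.0, -1.0, -0.0], [-1.0, -0.0, 0.0], [-0.0, 0.0, -1.0]]
ft_force: [0.4, 0.8, 0.1]
gripper_width: 0.002
```

{"name": "drive_tool", "arguments": {
  "motion": [
    [0, 0, 2, 0, 0, 0, 0],
    [0, 0, 2, 0, 0, 0, 0],
    [0, 0, 0, 0, 0, 0, 0]
  ]
}}

```text
time: 24.05
eef_pos: [636.8, 19.1, 69.0]
eef_rot: [[0.0, -1.0, 0.0], [-1.0, -0.0, 0.0], [-0.0, -0.0, -1.0]]
ft_force: [-0.2, 0.1, 0.7]
gripper_width: 0.002
```

{"name": "drive_tool", "arguments": {
  "motion": [
    [0, 0, 1, 0, 0, 0, 0],
    [0, 0, 0, 0, 0, 0, 0]
  ]
}}

```text
time: 24.25
eef_pos: [636.8, 19.2, 68.0]
eef_rot: [[0.0, -1.0, 0.0], [-1.0, -0.0, 0.0], [-0.0, -0.0, -1.0]]
ft_force: [0.5, -0.1, 1.0]
gripper_width: 0.005
```

{"name": "drive_tool", "arguments": {
  "motion": [
    [0, 0, 1, 0, 0, 0, 0],
    [0, 0, 0, 0, 0, 0, 0]
  ]
}}

```text
time: 24.45
eef_pos: [636.8, 19.2, 66.9]
eef_rot: [[0.0, -1.0, 0.0], [-1.0, -0.0, 0.0], [-0.0, -0.0, -1.0]]
ft_force: [1.1, 0.4, 2.3]
gripper_width: 0.002
```

{"name": "drive_tool", "arguments": {
  "motion": [
    [0, 0, 1, 0, 0, 0, 0],
    [0, 0, 0, 0, 0, 0, 0]
  ]
}}

```text
time: 24.65
eef_pos: [636.8, 19.1, 66.2]
eef_rot: [[0.0, -1.0, 0.0], [-1.0, -0.0, -0.0], [0.0, -0.0, -1.0]]
ft_force: [-2.0, 0.3, 7.4]
gripper_width: 0.006
```

{"name": "drive_tool", "arguments": {
  "motion": [
    [0, 0, 1, 0, 0, 0, 0],
    [0, 0, 0, 0, 0, 0, 0]
  ]
}}

```text
time: 24.85
eef_pos: [637.0, 19.2, 66.1]
eef_rot: [[0.0, -1.0, 0.001], [-1.0, -0.0, -0.0], [0.0, -0.001, -1.0]]
ft_force: [-6.0, -0.6, 20.9]
gripper_width: 0.002
```

{"name": "drive_tool", "arguments": {
  "motion": [
    [0, 0, 1, 0, 0, 0, 0],
    [0, 0, 0, 0, 0, 0, 0]
  ]
}}

```text
time: 25.05
eef_pos: [637.2, 19.2, 65.9]
eef_rot: [[0.0, -1.0, 0.001], [-1.0, -0.0, -0.001], [0.001, -0.001, -1.0]]
ft_force: [-11.2, -2.0, 31.6]
gripper_width: 0.002
```

{"name": "drive_tool", "arguments": {
  "motion": [
    [0, 0, 1, 0, 0, 0, 0],
    [0, 0, 0, 0, 0, 0, 0]
  ]
}}

```text
time: 25.25
eef_pos: [637.3, 19.2, 65.7]
eef_rot: [[0.0, -1.0, 0.002], [-1.0, -0.0, -0.001], [0.001, -0.002, -1.0]]
ft_force: [-15.4, -2.9, 44.6]
gripper_width: 0.004
```

Hard stop felt: 45 N at z = 65.7, against an expected 66. Retract to clear and do a last check.

{"name": "drive_tool", "arguments": {
  "motion": [
    [0, 0, -3, 0, 0, 0, 0],
    [0, 0, -10, 0, 0, 0, 0],
    [0, 0, -40, 0, 0, 0, 0],
    [0, 0, -40, 0, 0, 0, 0],
    [0, 0, -40, 0, 0, 0, 0],
    [0, 0, -10, 0, 0, 0, 0],
    [0, 0, 0, 0, 0, 0, 0],
    [0, 0, 0, 0, 0, 0, 0]
  ]
}}

```text
time: 26.05
eef_pos: [636.1, 19.0, 204.7]
eef_rot: [[0.0, -1.0, -0.002], [-1.0, -0.0, -0.0], [0.0, 0.002, -1.0]]
ft_force: [0.3, -0.2, -0.7]
gripper_width: 0.005
```

```bash
python3 - <<'E'
from h import *
s=arm.sense();print(s["time"],np.round(s["eef_pos"],1),np.round(s["ft_force"],1))
c=viewer.calibration("wrist");im=viewer.snapshot("wrist");cv2.imwrite("pics/w10.png",im[...,::-1])
for r in wmags(im,c,75):print(*r)
for r in wmags(im,c,60):print(*r)
E
```

```text
26.05 [636.1  19.  204.7] [ 0.3 -0.2 -0.7]
[778.6 138.1] [162.9   9.4] [ 19.7 649.1] 6653
[ 777. -131.] [528.8  12. ] [ 25.7 355.2] 5557
[643.2  19.6] [324.3 188.5] [89.8 94.5] 6787
[ 620.4 -116.9] [483.9 214.5] [ 90.4 100.4] 7260
[497.1  23. ] [320.8 338.1] [153.5 610.8] 49299
[778.8 133.6] [169.    9.1] [ 19.1 654.3] 6433
[ 777.4 -131. ] [529.   11.5] [ 24.5 358.7] 5316
[642.1  20.8] [322.8 189.8] [83.5 93.6] 6143
[ 617.4 -118.1] [484.9 217.8] [84.1 97.9] 5922
[498.1  24.6] [319.1 337.1] [149.  629.3] 46385
```

View pics/w10.png

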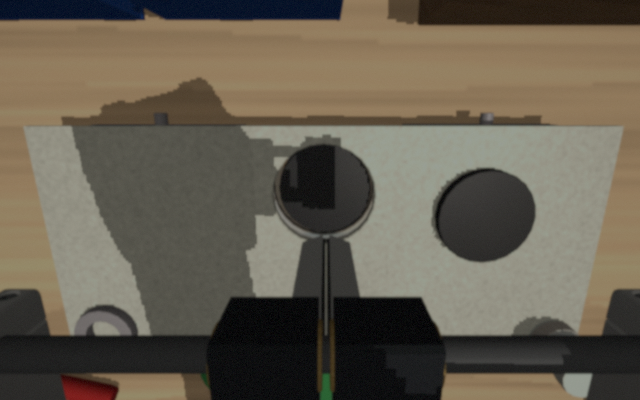

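The stack sits flat in the tube at (324,188). The spare lies on the deck at (485,215), about 138 mm from the mouth. Collar and jar are where they were. Handing in.

```bash
python3 -c "
from bench import job
job.close_job()"
```

```text
the job is handed in; nothing more can be done
```

The tube now holds three magnets pressed down to the platform's stop, and I handed the job in at about 26 s of the 70 s allowed. The hand-in gives no verdict.

- **Which platform:** With one magnet, and again with two, the press went past the line's height with no stop. That points to platform c, which takes three. I lifted each magnet a little between the jaws and dropped it over the mouth instead of sliding it along the deck.
- **Stop and level:** On the last press the force rose to 45 N (fingertips) at z = 65.7 mm. The line is at 66 mm by the given sizes, so the top magnet should be level with it.
- **Last picture:** The top magnet lies flat and near the centre of the mouth. The spare is flat on the deck, about 138 mm from the mouth. The jar and collar look unmoved, and the gripper is clear of everything.
- **What disagreed:**
  - The mouth's x came out at 635 mm from the mouth itself, but 638–641 mm from the deck's edges. I used about 635.5 mm, and all three magnets dropped in.
  - First contact was at about 82–84 mm, slightly lower than the 85–90 mm expected.
  - The push force was mostly 2–7 N, less than the nominal 12 N minus the magnets' weight suggests.

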